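Tip the optical flat out of its storage block and stand it on edge

TASK

Take the glass optical flat out of its wooden storage block and stand it on edge in the slot of the aluminium inspection stand. It lies below the rim of its pocket, so press down on its edge at the finger scoop until it tips over against the pocket wall and stays leaning with the opposite edge raised, then grip it across its thickness by the raised edge and lift it out. Lower it into the slot until it rests on the two rubber bars before you let go (do not drop it), and leave the small things lying around undisturbed.

Things in the scene. Friction and masses are not known exactly. Their poses are not given: they have to be found in the camera images.
- flat_centre (a point): centre (half-way up) of the optical flat, a loose round disc with clear greenish glass faces and a black rim, diameter 76 mm, thickness 18 mm, 200 g. z axis: the disc's axis, straight up while it lies flat in the pocket.
- block: fixed wooden storage block, 122 mm (x) by 106 mm (y), 58 mm high; origin under its centre at bench level, z up, x towards its finger scoop (a 40 mm wide gap in its +x wall down to 31 mm above the bench; it faces the robot's right, turned from there by up to 33 degrees towards straight ahead or 11 degrees towards the robot).
- pocket (a point): centre of the flat-lying disc's place: 8 mm from the block's origin towards -x, 48 mm above the bench. The disc lies on a blue-lined shelf 39 mm above the bench, its top 1 mm below the block's top; it starts within 3 mm of this point, with two white locating pins on the side away from the scoop. Axes as the block's.
- tip_edge (a point): middle of the straight edge (along y) where the shelf ends, 39 mm above the bench, 4 mm from the pocket's centre towards the scoop. Beyond it the pocket is 33 mm deeper. The disc pivots here; pressed down far enough it stays tipped by itself, leaning about as far as it was pressed (at most 75 degrees), its other edge raised 30 to 40 mm above the shelf. Axes as the block's.
- press_point (a point): point fixed to the block, on top of the flat-lying disc near the scoop, 35 mm from the pocket's centre, 57 mm above the bench. Closed fingers pointing down here and pushed straight down until the fingertips are 35 mm above the bench tip the disc to 58 to 75 degrees, with under 15 N. Axes as the block's.
- stand: fixed aluminium stand, base 76 mm (x) by 120 mm (y), 10 mm thick; origin under its centre at bench level, z up. Its slot runs along its y (within 23 degrees of the robot's left-right), 25 mm wide, between four cheeks with white flared lips up to 58 mm high; in it two black rubber bars along x (10 mm diameter, y = +-22 mm, centres 18 mm up) carry the disc.
- stand_seat (a point): where the centre of the disc is when it stands in the stand: on the stand's axis, 55 mm above the bench; the disc's axis is then along the stand's x (either way round). Axes as the stand's.
- loupe: bystander: black eye loupe 31 mm in diameter, 31 mm high, on the bench; origin at the centre of its underside
- steel_disc: bystander: turned steel disc, 36 mm in diameter, 14 mm high, on the bench; origin at the centre of its underside
- brass_ring: bystander: brass ring, 41 mm in diameter, 10 mm high, on the bench; origin at the centre of its underside
- dust_brush: bystander: wooden dust brush 129 mm long, 16 mm thick, lying on the bench; origin at the centre of its underside

How it is judged:
By the outcome, as a careful person would: the job done as asked, in the order asked, and still so for the second after the job is handed in, with the robot touching nothing.
It also fails if it takes over 61 s, if anything falls off the work surface, if the arm or the gripper's body presses on something with over 40 N, if the wrist force passes 120 N, or if a joint passes its speed limit or range.

ROBOT

A 6-joint arm with a two-finger parallel gripper is mounted at the origin on a cart in front of the work surface, level with it; the furniture and walls round the work are solid. World frame = base frame: x ahead of the robot, y to its left, z up, the work surface at z = 0. Lengths are in m, angles in rad, forces in N, time in s.
With the tool pointing down it reaches from about 0.3 to 0.875 m from the base axis. Payload 6.4 kg.
Tool frame: the origin (TCP) lies midway between the tips of the shut fingers; the grasp point (between the pads) lies 19 mm behind it; z points along the fingers, y is the direction in which the jaws open and shut (so a half turn about z gives the same grasp; the last joint's range is limited). The gripper opens to 85 mm and grips with 20 to 120 N. Pads are 22 mm wide; open, the fingers measure 114 mm over their backs; the gripper's body (76 mm by 85 mm) begins 54 mm behind the grasp point. The pads swing forward as they close: fully open they stand 13 mm farther back than shut.
Start: joints at [1.092, 0.181, 1.607, -0, 1.354, -0.206], TCP at [0.155, 0.554, 0.231] pointing down, gripper open.
Joint ranges: [-2.99, 2.99], [-0.89, 2.07], [0.3, 2.58], [-1.14, 4.28], [0, 2.63], [-3.12, 3.12]. Speed limits (rad/s): [2.57, 2.57, 3.01, 3.14, 3.14, 3.14].

INTERFACE

Orientations are given as a unit quaternion [w, x, y, z].
In Python, from bench import get_obs, camera, hand_in gives the robot as it stands.
- The arm moves only by the tool drive_tool, never from a script. Its argument "deltas" is a list of rows, each a list of 2 entries, a list of its own where there are three numbers: the shift along the world's x, y, z in m, then the turn about the world's z in rad. A call has 1 to 10 rows; each row shifts and turns the pose as measured when the row begins; what a row does not reach is not made up. A row lasts 1/10 s, in which the tool goes at most 50 mm and 8.59 degrees, less where a joint would pass 70% of its speed; a pose out of reach is approached as far as the arm can. A call is refused whole if a number of a shift passes 0.05 or a number of a turn 0.15, either way. A call with a gripper value outside its range is refused whole. "gripper" is the opening, from 0 (shut) to 1 (fully open), set as the call begins (left out, the last holds). The fingers move at their own pace and stop on an object; the grip force is fixed at half the most. Time passes only in rows, so rows that do not move let the fingers close. It gives the time, the measured TCP pose, the force and the opening at its end, in the units of the state.
- get_obs(): the state, without advancing time (a new reading comes with each control period).
- camera(name): name is "scene" or "top" or "wrist"; returns a dict with "frame" (420x560x3 uint8, red, green, blue), "fx", "fy", "cx", "cy" (pixels), "eye" and "attitude" of the camera in the world. Camera axes: x right, y down, z forward; pixel columns grow to the right and rows downward; lengths in m; the calibration is good to about 2 mm. A picture is of the moment at which its call begins. There is no depth.
- hand_in(): hands the job in, once; it reports no verdict.
The state is a dict: "time_s": time; "q": joint angles; "dq": joint speeds; "joint_efforts": joint torques, N m; "eef_pos": TCP position; "eef_rot": TCP orientation; "wrist_force": force on the tool from outside, world axes, zero at the start; "torque": the same for the moment, N m; "opening": opening from 0.0 (shut) to 1.0 (fully open).
Only numpy, scipy, OpenCV 4.12 (cv2) and the standard library are available. Lean on these libraries where they do the work, as an engineer would, in place of code of your own. Each camera call takes 0.05 s, during which the arm holds its last target.

## Working session

There is one attempt and no reset: what is moved stays moved. The work goes in short steps, Python scripts to look and compute and a tool call to move; the robot and the scene stay as the last step left them, time stands still between calls to the robot, and variables do not carry over. Pictures are saved under pics/ and viewed, and the job is handed in when it is done.

Besides the shell and the picture viewer there is one more tool, called after "Request:" in YAML: its name, and indented under it one key for each argument. drive_tool: Moves the arm, as the interface text tells. Its arguments: {"type":"object","properties":{"deltas":{"type":"array","items":{"type":"array"}},"gripper":{"type":"number"}},"required":["deltas"]}

```bash
ls; mkdir -p pics
python3 - <<'E'
from bench import get_obs,camera
import cv2
for n in ("scene","top","wrist"):
    c=camera(n); cv2.imwrite(f"pics/{n}0.png",c["frame"][:,:,::-1]); print(n,{k:v for k,v in c.items() if k!="frame"})
print(get_obs())
E
```

```text
pics
scene {'fx': 467.84538283287776, 'fy': 467.84538283287776, 'cx': 276.29082736295254, 'cy': 207.262473990156, 'eye': array([-0.03964227, -0.31268777,  0.84423799]), 'attitude': array([-0.30248313,  0.84964189, -0.40779077,  0.14254583])}
top {'fx': 437.7046357360937, 'fy': 437.7046357360937, 'cx': 280.7542501363394, 'cy': 215.33442902272967, 'eye': array([0.38639539, 0.06116309, 1.17461038]), 'attitude': array([ 0.03790252, -0.70400792,  0.70896299, -0.017542  ])}
wrist {'fx': 324.5720817154112, 'fy': 324.5720817154112, 'cx': 279.90219316976277, 'cy': 209.40150939848067, 'eye': array([0.08374651, 0.57299979, 0.37443737]), 'attitude': array([0.11581426, 0.7886821 , 0.59748079, 0.08708791])}
{'time_s': 0.15, 'q': array([ 1.09172798e+00,  1.81374756e-01,  1.60775377e+00,  1.09373090e-05,
        1.35381292e+00, -2.06283216e-01]), 'dq': array([-1.35181154e-03, -2.23070478e-03, -2.99602587e-03, -1.23574890e-05,
        5.03761865e-04, -8.19501103e-05]), 'joint_efforts': array([ 8.52911744e-04, -4.45270264e+01, -3.51690388e+01, -1.47096098e-04,
        5.80877459e-03,  8.21111882e-06]), 'eef_pos': array([0.15468868, 0.55337136, 0.23060052]), 'eef_rot': array([-2.31632072e-04,  1.35971216e-01,  9.90712558e-01, -6.33392049e-04]), 'wrist_force': array([ 0.22810064, -0.56665868, -0.00504655]), 'torque': array([-0.03450443, -0.00520037, -0.05608282]), 'opening': 0.9973055466497649}
```

View pics/top0.png

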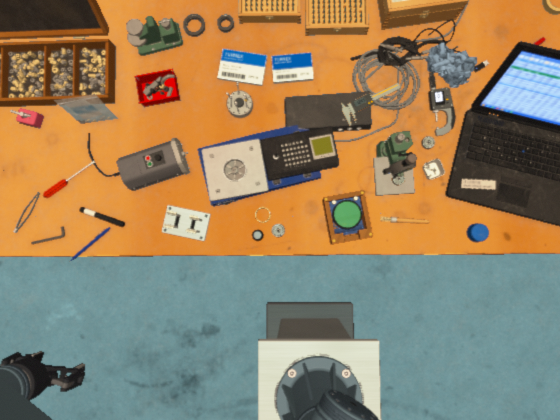

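View pics/scene0.png

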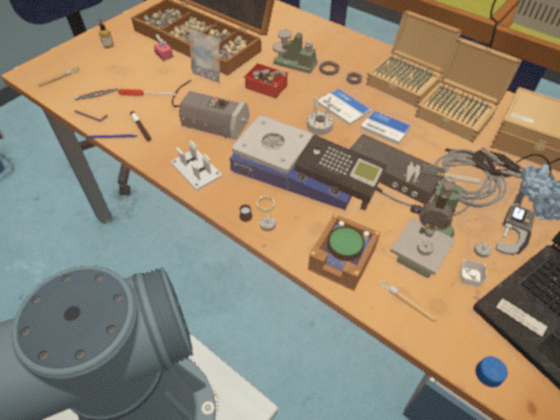

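View pics/wrist0.png

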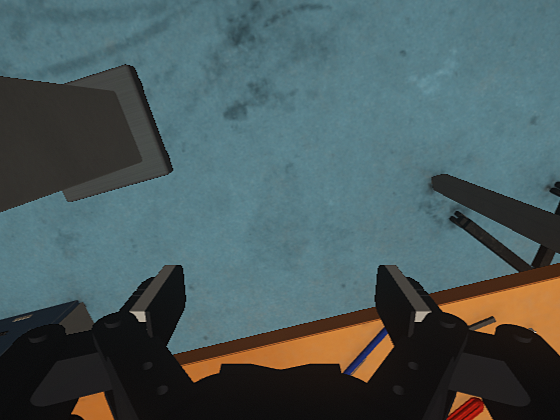

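```bash
cat > h.py <<'E'
import numpy as np, cv2
from scipy.spatial.transform import Rotation as R
def rot(c):
    w,x,y,z=c["attitude"]; return R.from_quat([x,y,z,w]).as_matrix()
def ray(c,px):
    return rot(c)@np.array([(px[0]-c["cx"])/c["fx"],(px[1]-c["cy"])/c["fy"],1.])
def onz(c,px,z):
    d=ray(c,px); return c["eye"]+d*(z-c["eye"][2])/d[2]
def proj(c,p):
    q=rot(c).T@(np.array(p)-c["eye"]); return np.array([c["fx"]*q[0]/q[2]+c["cx"],c["fy"]*q[1]/q[2]+c["cy"]])
def tri(c1,p1,c2,p2):
    d1,d2=ray(c1,p1),ray(c2,p2); A=np.stack([d1,-d2],1)
    s=np.linalg.lstsq(A,c2["eye"]-c1["eye"],rcond=None)[0]
    a,b=c1["eye"]+s[0]*d1,c2["eye"]+s[1]*d2
    return (a+b)/2,np.linalg.norm(a-b)
E
python3 - <<'E'
import cv2,numpy as np
t=cv2.imread("pics/top0.png");s=cv2.imread("pics/scene0.png")
f=lambda im,x,y,k,w,h:cv2.resize(im[y:y+h,x:x+w],None,fx=k,fy=k,interpolation=cv2.INTER_CUBIC)
a=np.hstack([f(t,315,180,6,65,70),f(t,155,195,6,65,70)]);cv2.imwrite("pics/tz.png",a)
a=np.hstack([f(s,300,210,4,90,85),f(s,160,130,4,90,85)]);cv2.imwrite("pics/sz.png",a)
E
```

```text
(no output)
```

View pics/tz.png

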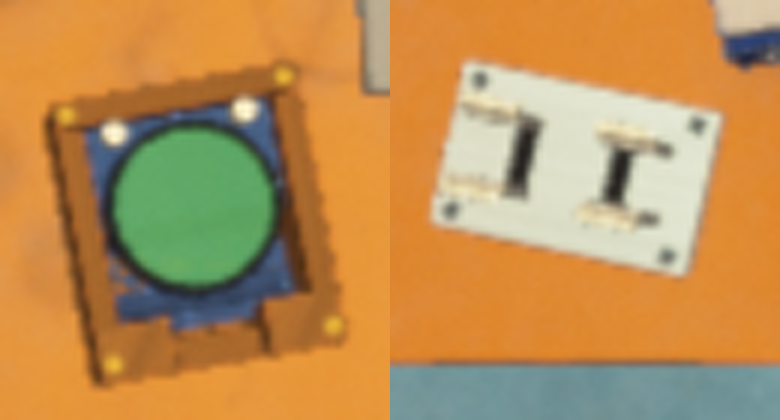

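View pics/sz.png

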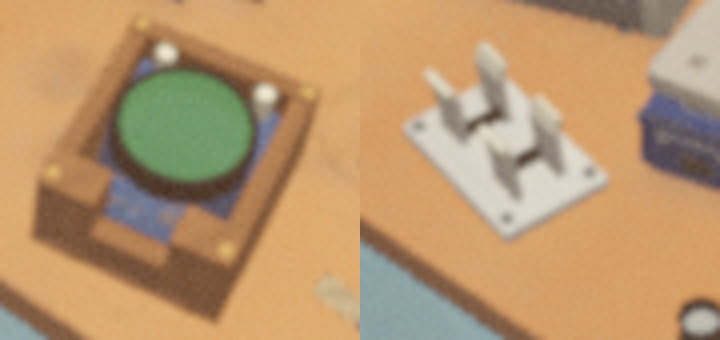

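```bash
cat > m.py <<'E'
from h import *
from bench import camera
import pickle
T=camera("top");S=camera("scene")
pickle.dump((T,S),open("cams.pkl","wb"))
np.set_printoptions(precision=4,suppress=True)
print("base proj",proj(T,[0,0,0]),proj(S,[.3,0,0]))
def cents(c,lo,hi,box,amin,n=""):
    x,y,w,h=box; im=cv2.cvtColor(c["frame"][y:y+h,x:x+w],cv2.COLOR_RGB2HSV)
    m=cv2.inRange(im,lo,hi); k,l,st,ce=cv2.connectedComponentsWithStats(m)
    return [(ce[i]+[x,y],st[i,4]) for i in range(1,k) if st[i,4]>=amin]
# brass studs hand-read from zooms
tc=np.array([[66,115],[284,75],[333,326],[113,364]])/6+[315,180]-.4
sc=np.array([[142,24],[308,93],[226,250],[52,172]])/4+[300,210]-.4
P=[]
for a,b in zip(tc,sc):
    p,e=tri(T,a,S,b); P.append(onz(T,a,.058)); print(p,e,onz(T,a,.058),onz(S,b,.058))
P=np.array(P); print("sides",np.linalg.norm(P-np.roll(P,-1,0),axis=1),"ctr",P.mean(0))
x=(P[3]+P[2]-P[0]-P[1]); print("scoop dir deg",np.degrees(np.arctan2(x[1],x[0])))
for n,c,b in(("T",T,(315,180,65,70)),("S",S,(300,210,90,85))):
    for ce,a in cents(c,(40,60,60),(90,255,255),b,100): print(n,"green",ce,a,onz(c,ce,.057))
# stand base corners (top of base z=.01)
t2=np.array([[468,62],[722,116],[688,274],[432,224]])-[390,0]
t2=t2/6+[155,195]-.4
s2=(np.array([[402,128],[487,72],[608,180],[508,240]])-[360,0])/4+[160,130]-.4
Q=np.array([onz(T,a,.01) for a in t2]);print(Q,"\nsides",np.linalg.norm(Q-np.roll(Q,-1,0),axis=1),"ctr",Q.mean(0))
Q2=np.array([onz(S,a,.01) for a in s2]);print(Q2,"\nsides",np.linalg.norm(Q2-np.roll(Q2,-1,0),axis=1),"ctr",Q2.mean(0))
for Q_ in(Q,np.roll(Q2,-1,0)):
    d=Q_[0]+Q_[3]-Q_[1]-Q_[2]; print(np.degrees(np.arctan2(d[1],d[0])))
E
python3 m.py
```

```text
base proj [318.2479 398.5744] [262.9429 293.5993]
[ 0.516  -0.0221  0.0578] 0.00017747170028712607 [ 0.5159 -0.022   0.058 ] [ 0.5159 -0.0222  0.058 ]
[ 0.5322 -0.1149  0.0577] 0.00013517685671146464 [ 0.5322 -0.1149  0.058 ] [ 0.5319 -0.1149  0.058 ]
[ 0.4251 -0.1331  0.0592] 3.228684245477668e-05 [ 0.4251 -0.1333  0.058 ] [ 0.4258 -0.1329  0.058 ]
[ 0.4096 -0.0403  0.0581] 0.00013098999889864005 [ 0.4097 -0.0404  0.058 ] [ 0.4097 -0.0402  0.058 ]
sides [0.0943 0.1086 0.0942 0.1078] ctr [ 0.4707 -0.0777  0.058 ]
scoop dir deg -170.20752795168286
T green [346.9533 213.89  ] 600 [ 0.4767 -0.0759  0.057 ]
S green [345.8901 240.9958] 719 [ 0.4757 -0.0764  0.057 ]
[[0.5087 0.3994 0.01  ]
 [0.4834 0.2846 0.01  ]
 [0.4129 0.2993 0.01  ]
 [0.436  0.4146 0.01  ]] 
sides [0.1176 0.072  0.1176 0.0742] ctr [0.4602 0.3495 0.01  ]
[[0.4347 0.4141 0.01  ]
 [0.5034 0.4085 0.01  ]
 [0.4825 0.2831 0.01  ]
 [0.4098 0.2962 0.01  ]] 
sides [0.0689 0.1272 0.0738 0.1204] ctr [0.4576 0.3505 0.01  ]
78.13178246107351
79.34364802658176
```

Request:
drive_tool:
  deltas:
    - [[0.018,-0.04,0],0.03]
    - [[0.018,-0.04,0],0.03]
    - [[0.018,-0.04,0],0.03]
    - [[0.018,-0.04,0],0.03]
    - [[0.018,-0.04,0],0.03]
    - [[0.018,-0.04,0],0.03]
    - [[0.018,-0.04,0],0.03]
    - [[0.018,-0.04,0],0.03]
    - [[0.018,-0.04,0],0.03]
    - [[0.018,-0.04,0],0.03]
  gripper: 0

```text
time_s: 1.25
eef_pos: [0.3356, 0.1426, 0.23]
eef_rot: [0.002, -0.025, 1.0, 0.0]
wrist_force: [1.4, -0.0, -0.8]
opening: 0.003
```

Request:
drive_tool:
  deltas:
    - [[0.02,-0.04,0],0.03]
    - [[0.02,-0.04,0],0.03]
    - [[0.02,-0.04,0],0.03]
    - [[0.02,-0.04,-0.01],0.03]
    - [[0.02,-0.04,-0.02],0]
    - [[0.008,-0.02,-0.03],0]
    - [[0,0,-0.03],0]
    - [[0,0,-0.02],0]
    - [[0,0,0],0]

```text
time_s: 2.15
eef_pos: [0.4488, -0.0947, 0.1199]
eef_rot: [0.007, -0.083, 0.997, -0.002]
wrist_force: [-0.2, -0.7, 0.2]
opening: 0.002
```

Request:
drive_tool:
  deltas:
    - [[-0.003,0.008,-0.015],0]
    - [[-0.001,0.003,-0.01],0]
    - [[0,0,0],0]

```text
time_s: 2.45
eef_pos: [0.4457, -0.0838, 0.0962]
eef_rot: [0.008, -0.083, 0.997, -0.003]
wrist_force: [-0.3, -0.3, -0.7]
opening: -0.001
```

Run:
```python
from bench import get_obs,camera
import cv2,numpy as np
o=get_obs();print(o["eef_pos"])
w=camera("wrist")["frame"][:,:,::-1];s=camera("scene")["frame"][:,:,::-1];cv2.imwrite("pics/w1.png",w)
cv2.imwrite("pics/s1.png",cv2.resize(s[150:330,250:470],None,fx=3,fy=3,interpolation=2))
```

```text
[ 0.44574372 -0.08378755  0.09617308]
```

View pics/w1.png

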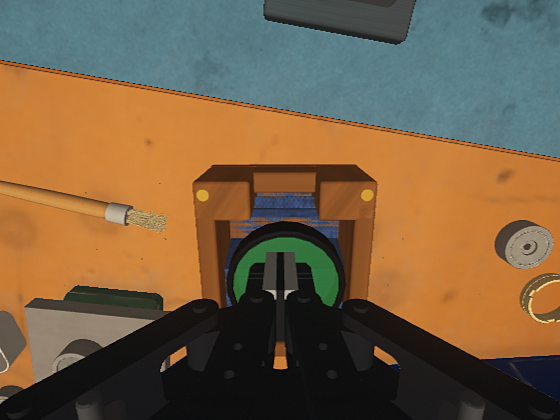

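View pics/s1.png

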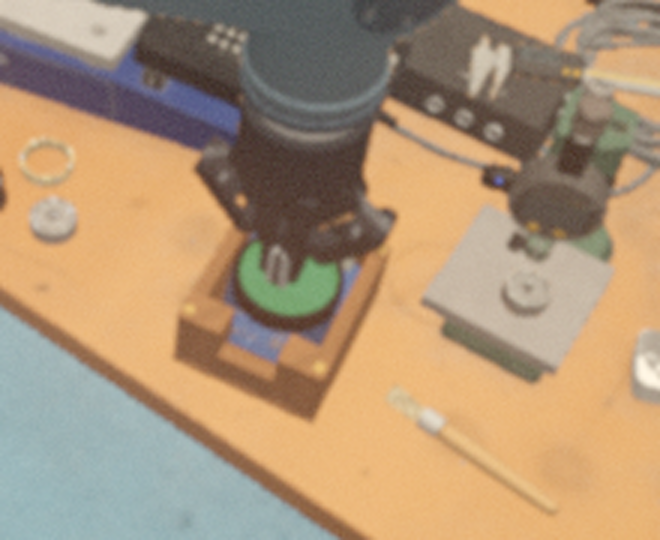

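Request:
drive_tool:
  deltas:
    - [[-0.001,0.001,-0.015],0]
    - [[-0.001,0.001,-0.012],0]
    - [[0,0,-0.006],0]
    - [[0,0,-0.004],0]
    - [[0,0,-0.004],0]

```text
time_s: 3.05
eef_pos: [0.4488, -0.0843, 0.0593]
eef_rot: [0.013, -0.083, 0.996, -0.006]
wrist_force: [0.8, -0.6, 0.0]
opening: 0.001
```

Request:
drive_tool:
  deltas:
    - [[-0.004,0.002,0.002],0]
    - [[-0.003,0.001,0.0],0]
    - [[0,0,0],0]

```text
time_s: 3.35
eef_pos: [0.4411, -0.0811, 0.0613]
eef_rot: [0.013, -0.083, 0.996, -0.006]
wrist_force: [0.9, -0.5, 0.7]
opening: 0.001
```

Request:
drive_tool:
  deltas:
    - [[0.002,-0.001,-0.003],0]
    - [[0,0,-0.004],0]
    - [[-0.0005,0,-0.004],0]
    - [[-0.0005,0,-0.003],0]

```text
time_s: 3.75
eef_pos: [0.4431, -0.0826, 0.0474]
eef_rot: [0.014, -0.083, 0.996, -0.006]
wrist_force: [-0.5, 0.8, -0.5]
opening: 0.0
```

Request:
drive_tool:
  deltas:
    - [[-0.0005,0,-0.004],0]
    - [[-0.0005,0,-0.004],0]
    - [[-0.0005,0,-0.002],0]
    - [[0,0,0],0]

```text
time_s: 4.15
eef_pos: [0.4408, -0.0824, 0.0356]
eef_rot: [0.013, -0.083, 0.996, -0.006]
wrist_force: [0.2, -0.1, 0.3]
opening: -0.002
```

Run:
```python
from bench import get_obs,camera
import cv2,numpy as np
o=get_obs();print(o["eef_pos"],o["wrist_force"])
w=camera("wrist")["frame"][:,:,::-1];cv2.imwrite("pics/w2.png",w)
```

```text
[ 0.44082249 -0.08237336  0.03556749] [ 0.21408049 -0.12258237  0.33319264]
```

View pics/w2.png

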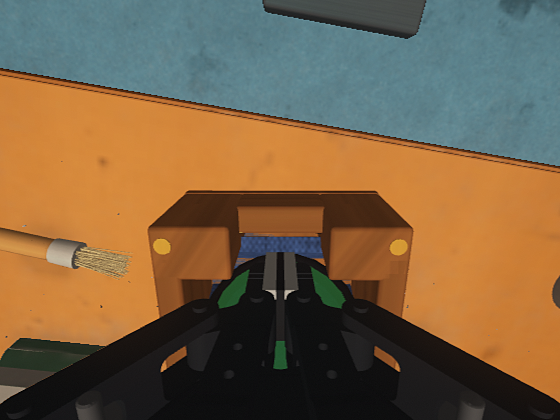

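Request:
drive_tool:
  deltas:
    - [[0.001,0,-0.001],0]
    - [[0.001,0,-0.0005],0]
    - [[0,0,0],0]
    - [[0,0,0.01],0]
    - [[0,0,0.03],0]
    - [[0,0,0.04],0]
    - [[0,0,0.04],0]
    - [[0,0,0.02],0]
    - [[0,0,0],0]

```text
time_s: 5.1
eef_pos: [0.4425, -0.0817, 0.1831]
eef_rot: [0.015, -0.084, 0.996, -0.006]
wrist_force: [-0.4, -0.7, 0.5]
opening: -0.004
```

Run:
```python
from bench import get_obs,camera
import cv2,numpy as np
o=get_obs();print(o["eef_pos"],o["wrist_force"])
w=camera("wrist")["frame"][:,:,::-1];s=camera("scene")["frame"][:,:,::-1];cv2.imwrite("pics/w3.png",w)
cv2.imwrite("pics/s3.png",cv2.resize(s[190:310,280:430],None,fx=5,fy=5,interpolation=2))
```

```text
[ 0.44247743 -0.08174646  0.1830665 ] [-0.41005313 -0.74209898  0.49088597]
```

View pics/w3.png

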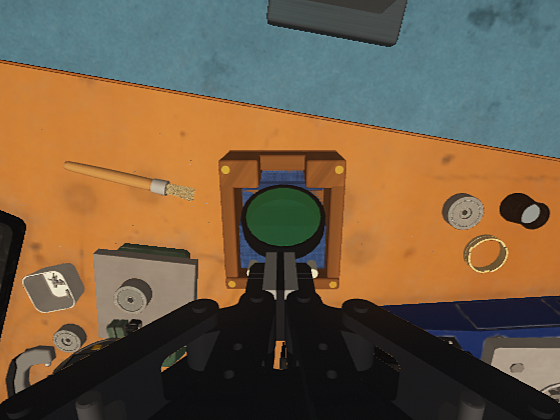

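View pics/s3.png

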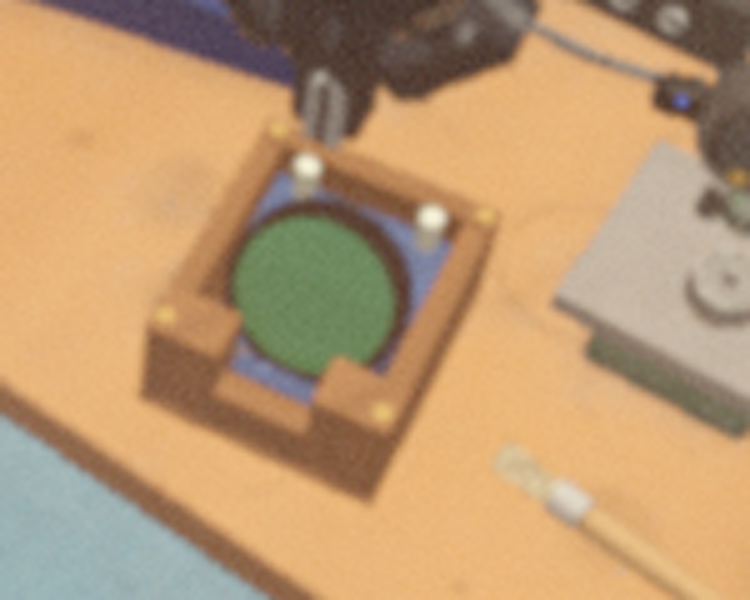

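```bash
cat > tilt.py <<'E'
from h import *
from bench import camera
from scipy.optimize import least_squares
np.set_printoptions(precision=4,suppress=True)
S=camera("scene");W=camera("wrist")
def con(c,box):
    x,y,w,h=box; im=cv2.cvtColor(c["frame"][y:y+h,x:x+w],cv2.COLOR_RGB2HSV)
    m=cv2.inRange(im,(45,70,40),(90,255,200))
    cs,_=cv2.findContours(m,cv2.RETR_EXTERNAL,cv2.CHAIN_APPROX_NONE); k=max(cs,key=cv2.contourArea)
    e=cv2.fitEllipse(k); print("ellipse",e[0]+np.array([x,y]),e[1],e[2]); return k[:,0]+[x,y],np.array(e[0])+[x,y]
ks,es=con(S,(310,215,60,60)); kw,ew=con(W,(235,175,95,80))
C,err=tri(S,es,W,ew); print("face centre",C,err)
a=np.radians(-170.2); xb=np.array([np.cos(a),np.sin(a),0]);yb=np.array([-np.sin(a),np.cos(a),0])
d=C-np.array([.4786,-.0763,.0]); print("rel pocket x_b,y_b,z",d@xb,d@yb,d[2])
def res(p,sets):
    C=p[:3];th=p[3];n=np.sin(th)*xb+np.array([0,0,np.cos(th)]);out=[]
    for c,k in sets:
        for px in k:
            r=ray(c,px); P=c["eye"]+r*((C-c["eye"])@n)/(r@n); out.append(np.linalg.norm(P-C)-p[4])
    return np.array(out)
for sets in ([(S,ks),(W,kw)],):
    s=least_squares(res,[*C,1.1,.036],args=(sets,),x_scale=[.01,.01,.01,.1,.01]); p=s.x
    n=np.sin(p[3])*xb+np.array([0,0,np.cos(p[3])]); u=-np.cos(p[3])*xb+np.array([0,0,np.sin(p[3])])
    print("face C",p[:3],"theta",np.degrees(p[3]),"r",p[4],"rms",np.sqrt(np.mean(s.fun**2)))
    D=p[:3]-.009*n; print("disc centre",D,"raised edge mid",D+.038*u,"top", (D+.038*u+.009*n)[2])
    q=D-np.array([.4786,-.0763,0]);print("disc c rel pocket",q@xb,q@yb,q[2]); q=D+.038*u-np.array([.4786,-.0763,0]);print("edge mid rel",q@xb,q@yb,q[2])
E
python3 tilt.py
```

```text
ellipse [342.5346 247.9473] (26.576887130737305, 29.433622360229492) 128.87698364257812
ellipse [280.471  221.8467] (58.52054214477539, 75.30628967285156) 89.33150482177734
face centre [ 0.4632 -0.0777  0.0474] 2.047624585704409e-05
rel pocket x_b,y_b,z 0.015451599222499198 -0.0012338843803992834 0.047442784234477314
face C [ 0.458  -0.079   0.0564] theta 55.30593071065526 r 0.03089923615266992 rms 0.0015980910505678557
disc centre [ 0.4653 -0.0777  0.0513] raised edge mid [ 0.4866 -0.074   0.0825] top 0.08765849711110943
disc c rel pocket 0.013367954846620131 -0.0008977938272322011 0.051292034738265754
edge mid rel -0.008261433109570452 -0.0008977938272322053 0.08253574733201166
```

```bash
cat >> tilt.py <<'E'
print("---- per view, r fixed, y_b offset 0 plane")
for nm,sets in (("S",[(S,ks)]),("W",[(W,kw)]),("both",[(S,ks),(W,kw)])):
  for r0 in (.032,.0335,.035):
    f=lambda p:res(np.array([*p[:3],p[3],r0]),sets)
    s=least_squares(f,[*C,1.1],x_scale=[.01,.01,.01,.1]);p=s.x
    print(nm,r0,p[:3],np.degrees(p[3]),np.sqrt(np.mean(s.fun**2)))
E
python3 tilt.py | sed -n '/----/,$p'
python3 - <<'E'
import cv2
w=cv2.imread("pics/w3.png");cv2.imwrite("pics/w3z.png",cv2.resize(w[140:290,200:360],None,fx=5,fy=4,interpolation=2)[:600])
E
```

```text
---- per view, r fixed, y_b offset 0 plane
S 0.032 [ 0.5051 -0.0578 -0.0191] 56.87167936601094 0.0016344974480983503
S 0.0335 [ 0.5306 -0.0458 -0.0596] 56.87167586131119 0.0017111145159780133
S 0.035 [ 0.5562 -0.0339 -0.1001] 56.87166794897984 0.0017877315838582264
W 0.032 [ 0.4561 -0.0789  0.0606] 59.66860435321984 0.0004545152662569039
W 0.0335 [ 0.4604 -0.0782  0.0485] 59.66860443007194 0.00047582066936269744
W 0.035 [ 0.4647 -0.0776  0.0363] 59.66860456797513 0.000497126072468494
both 0.032 [ 0.4576 -0.0791  0.0564] 59.67074772901755 0.0017994331111030517
both 0.0335 [ 0.4583 -0.0789  0.0544] 63.09589679214055 0.0022977566882574655
both 0.035 [ 0.4589 -0.0788  0.0526] 65.98726996989897 0.002975850890979239
```

View pics/w3z.png

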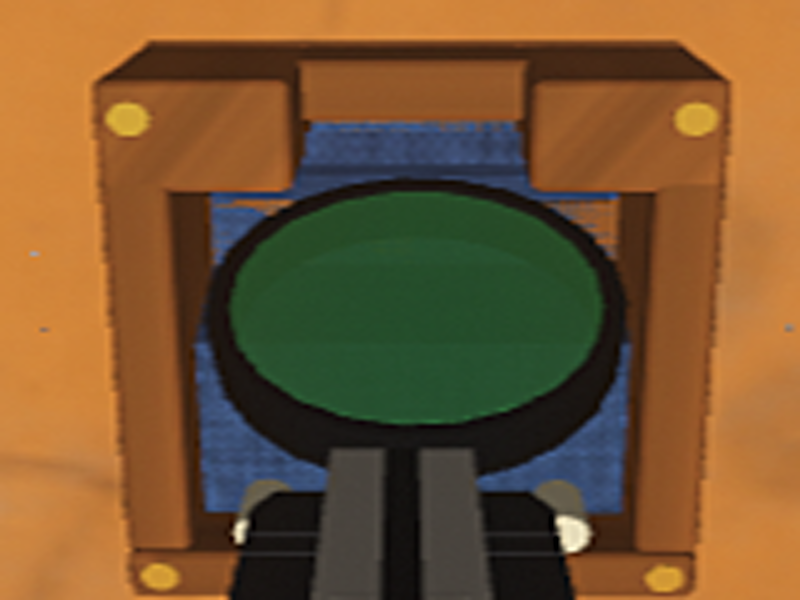

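Request:
drive_tool:
  deltas:
    - [[0.004,0,0],-0.145]
    - [[0.004,0.001,0],-0.145]
    - [[0.004,0.001,0],-0.145]
    - [[0.004,0.001,0],-0.145]
    - [[0.004,0.001,0],-0.145]
    - [[0.004,0.001,0],-0.145]
    - [[0.004,0.001,0],-0.145]
    - [[0.004,0,0],-0.145]
    - [[0.004,0,0],-0.145]
    - [[0.002,0,0],-0.145]
  gripper: 0.6

```text
time_s: 6.4
eef_pos: [0.4702, -0.0707, 0.1622]
eef_rot: [-0.007, 0.617, 0.787, -0.004]
wrist_force: [0.3, -1.1, 0.0]
opening: 0.599
```

```bash
cat > st.py <<'E'
from h import *
from bench import get_obs
np.set_printoptions(precision=4,suppress=True)
def st():
    o=get_obs();w,x,y,z=o["eef_rot"];M=R.from_quat([x,y,z,w]).as_matrix()
    a=np.radians(-170.2); xb=np.array([np.cos(a),np.sin(a),0]);yb=np.array([-np.sin(a),np.cos(a),0])
    q=o["eef_pos"]-np.array([.4786,-.0763,0])
    print("t",o["time_s"],"tcp",o["eef_pos"],"yaw_y",np.degrees(np.arctan2(M[1,1],M[0,1])),"z",M[:,2],"rel pocket mm",1e3*np.array([q@xb,q@yb,q[2]]),"F",o["wrist_force"],"op",o["opening"],"q6",o["q"][5])
st()
E
python3 st.py
```

```text
t 6.4 tcp [ 0.4702 -0.0707  0.1622] yaw_y 13.746880116156522 z [-0.0162  0.0028 -0.9999] rel pocket mm [  7.2938  -6.8975 162.193 ] F [ 0.3181 -1.0656  0.0023] op 0.5991806084487796 q6 -0.6355687520322493
```

Request:
drive_tool:
  deltas:
    - [[0.005,-0.003,-0.02],-0.03]
    - [[0.004,-0.002,-0.02],-0.03]
    - [[0.001,0,-0.01],0]
    - [[0,0,0],0]

```text
time_s: 6.8
eef_pos: [0.4781, -0.0748, 0.1061]
eef_rot: [-0.011, 0.643, 0.766, -0.005]
wrist_force: [0.4, 0.5, 0.4]
opening: 0.601
```

```bash
python3 st.py
```

```text
t 6.8 tcp [ 0.4781 -0.0748  0.1061] yaw_y 9.97552402239214 z [-0.0235  0.0071 -0.9997] rel pocket mm [  0.228   -1.578  106.1191] F [0.359  0.5481 0.3568] op 0.6010843996100681 q6 -0.5718903072592683
```

Request:
drive_tool:
  deltas:
    - [[0.001,0,-0.01],0]
    - [[0.001,-0.0005,-0.008],0]
    - [[0,0,0],0]

```text
time_s: 7.1
eef_pos: [0.48, -0.0751, 0.0869]
eef_rot: [-0.012, 0.642, 0.766, -0.005]
wrist_force: [-0.2, 0.5, -0.3]
opening: 0.597
```

```bash
python3 st.py;python3 - <<'E'
from bench import camera
import cv2
w=camera("wrist")["frame"][:,:,::-1];s=camera("scene")["frame"][:,:,::-1];cv2.imwrite("pics/w4.png",w)
cv2.imwrite("pics/s4.png",cv2.resize(s[190:310,280:430],None,fx=5,fy=5,interpolation=2))
E
```

```text
t 7.1 tcp [ 0.48   -0.0751  0.0869] yaw_y 10.070496474792996 z [-0.0242  0.0074 -0.9997] rel pocket mm [-1.5385 -0.9571 86.8747] F [-0.155   0.4524 -0.3169] op 0.5967603302297841 q6 -0.5724941524833889
```

View pics/w4.png

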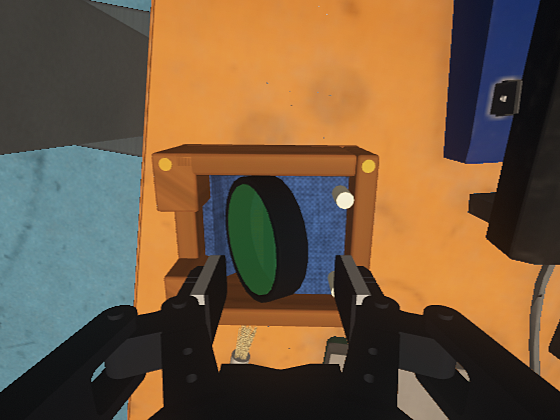

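View pics/s4.png

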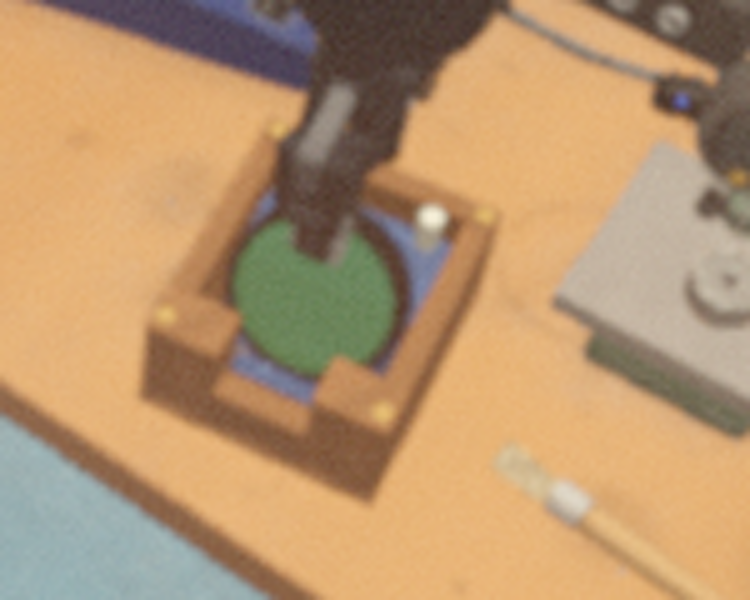

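Request:
drive_tool:
  deltas:
    - [[0,0,-0.008],0]
    - [[0,0,-0.008],0]
    - [[0,0,-0.006],0]
    - [[0,0,-0.004],0]
    - [[0,0,0],0]

```text
time_s: 7.7
eef_pos: [0.4813, -0.0756, 0.0608]
eef_rot: [-0.01, 0.642, 0.766, -0.004]
wrist_force: [-0.2, 0.4, 0.6]
opening: 0.598
```

```bash
python3 st.py;python3 - <<'E'
from bench import camera
import cv2
w=camera("wrist")["frame"][:,:,::-1];cv2.imwrite("pics/w5.png",w)
E
```

```text
t 7.7 tcp [ 0.4813 -0.0756  0.0608] yaw_y 10.079413308065929 z [-0.0206  0.0059 -0.9998] rel pocket mm [-2.7517 -0.278  60.7657] F [-0.1802  0.3647  0.5699] op 0.5983017701704245 q6 -0.572354113996776
```

View pics/w5.png

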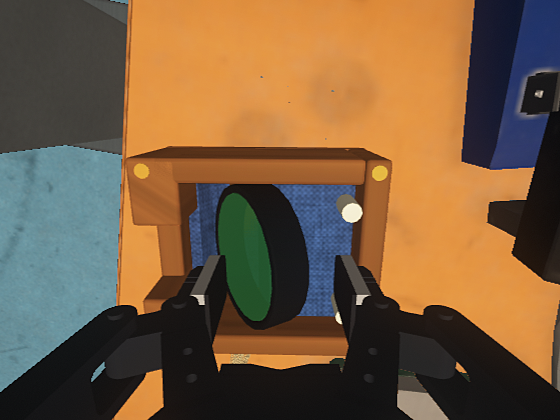

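Request:
drive_tool:
  deltas:
    - [[0,0,-0.003],0]
    - [[0,0,-0.002],0]
    - [[0,0,0],0]
    - [[0,0,0],0]
  gripper: 0.45

```text
time_s: 8.15
eef_pos: [0.4819, -0.0758, 0.0561]
eef_rot: [-0.009, 0.642, 0.766, -0.004]
wrist_force: [0.1, 0.4, 0.0]
opening: 0.448
```

```bash
python3 st.py
```

```text
t 8.15 tcp [ 0.4819 -0.0758  0.0561] yaw_y 10.078230560122128 z [-0.0194  0.0054 -0.9998] rel pocket mm [-3.2959  0.058  56.0637] F [0.1407 0.3898 0.038 ] op 0.44766666548285156 q6 -0.5723066986487509
```

Request:
drive_tool:
  deltas:
    - [[-0.003,-0.0005,0],0]
    - [[-0.003,-0.0005,0],0]
    - [[-0.003,-0.0005,0],0]
    - [[-0.003,-0.0005,0],0]
    - [[0,0,0],0]

```text
time_s: 8.65
eef_pos: [0.4706, -0.0784, 0.0573]
eef_rot: [-0.007, 0.642, 0.766, -0.003]
wrist_force: [0.2, 0.0, -1.7]
opening: 0.454
```

```bash
python3 st.py;python3 - <<'E'
from bench import camera
import cv2
w=camera("wrist")["frame"][:,:,::-1];cv2.imwrite("pics/w6.png",w)
E
```

```text
t 8.65 tcp [ 0.4706 -0.0784  0.0573] yaw_y 10.065555908573492 z [-0.0152  0.0043 -0.9999] rel pocket mm [ 8.2324  0.7366 57.342 ] F [ 0.1627  0.0316 -1.6701] op 0.4541116071920687 q6 -0.5872378954741905
```

View pics/w6.png

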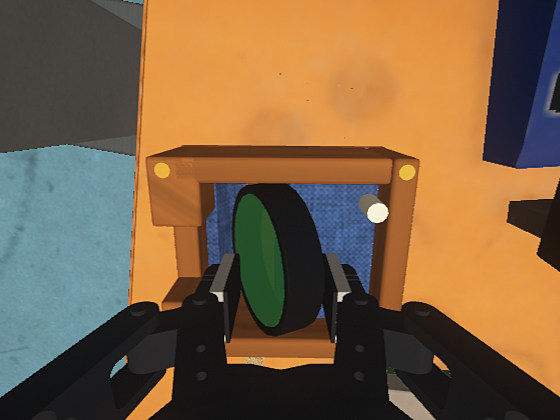

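Request:
drive_tool:
  deltas:
    - [[-0.002,-0.0003,0],0]
    - [[-0.002,-0.0003,0],0]
    - [[0,0,0],0]
  gripper: 0.35

```text
time_s: 9.0
eef_pos: [0.4659, -0.079, 0.0572]
eef_rot: [-0.008, 0.642, 0.766, -0.004]
wrist_force: [0.5, 0.1, 1.0]
opening: 0.347
```

```bash
python3 st.py;python3 - <<'E'
from bench import camera
import cv2
w=camera("wrist")["frame"][:,:,::-1];cv2.imwrite("pics/w7.png",w)
E
```

```text
t 9.0 tcp [ 0.4659 -0.079   0.0572] yaw_y 10.074060911850045 z [-0.0163  0.0044 -0.9999] rel pocket mm [12.9635  0.499  57.1534] F [0.5348 0.1383 1.0153] op 0.34745672456409815 q6 -0.5921179607868376
```

View pics/w7.png

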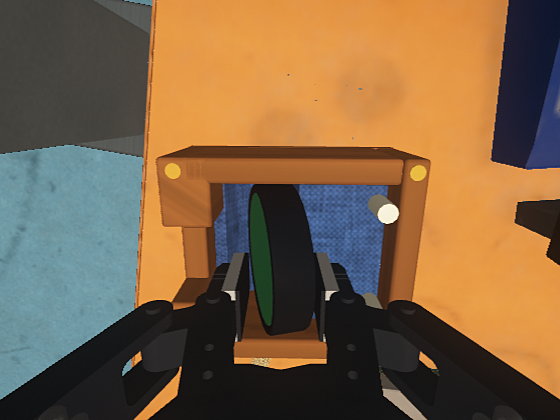

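Request:
drive_tool:
  deltas:
    - [[-0.001,0,0],0]
    - [[0,0,0],0]
    - [[0,0,0],0]
    - [[0,0,0],0]
    - [[0,0,0],0]
  gripper: 0

```text
time_s: 9.55
eef_pos: [0.4602, -0.0796, 0.0566]
eef_rot: [-0.012, 0.642, 0.767, -0.007]
wrist_force: [-0.2, -1.3, 1.7]
opening: 0.199
```

```bash
python3 st.py;python3 - <<'E'
from bench import camera
import cv2
w=camera("wrist")["frame"][:,:,::-1];cv2.imwrite("pics/w8.png",w)
E
```

```text
t 9.55 tcp [ 0.4602 -0.0796  0.0566] yaw_y 10.189570398716652 z [-0.0274  0.0035 -0.9996] rel pocket mm [18.6729  0.1662 56.5588] F [-0.1924 -1.279   1.6856] op 0.19922402163660688 q6 -0.5929792984596024
```

View pics/w8.png

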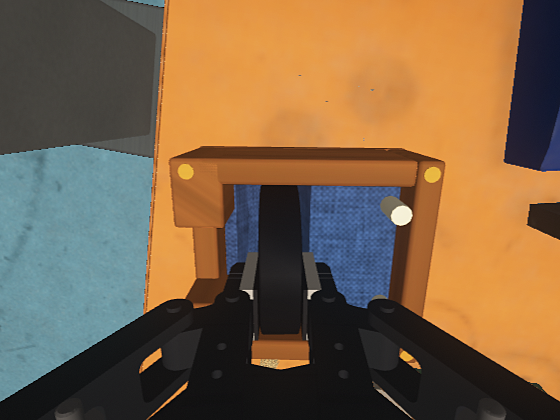

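Request:
drive_tool:
  deltas:
    - [[0,0,0.005],0]
    - [[0,0,0.01],0]
    - [[0,0,0.02],0]
    - [[0,0,0.02],0]
    - [[0,0,0.03],0]
    - [[0,0,0.03],0]
    - [[0,0,0.02],0]
    - [[0,0,0],0]

```text
time_s: 10.4
eef_pos: [0.4582, -0.0771, 0.1985]
eef_rot: [-0.013, 0.641, 0.767, -0.007]
wrist_force: [0.6, -0.6, -2.9]
opening: 0.197
```

```bash
python3 st.py;python3 - <<'E'
from bench import camera
import cv2
w=camera("wrist")["frame"][:,:,::-1];cv2.imwrite("pics/w9.png",w)
s=camera("scene")["frame"][:,:,::-1]
cv2.imwrite("pics/s9.png",cv2.resize(s[130:310,250:450],None,fx=3,fy=3,interpolation=2))
E
```

```text
t 10.4 tcp [ 0.4582 -0.0771  0.1985] yaw_y 10.225553012819157 z [-0.0288  0.0068 -0.9996] rel pocket mm [ 20.1978  -2.6749 198.4913] F [ 0.6478 -0.559  -2.8875] op 0.19669567744871608 q6 -0.5957801766720239
```

View pics/w9.png

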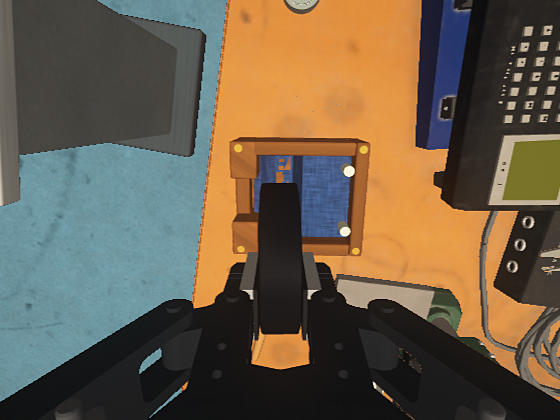

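View pics/s9.png

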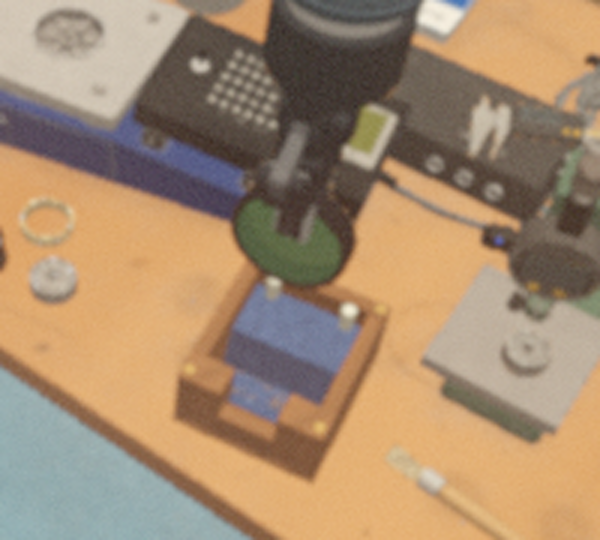

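```bash
cat > held.py <<'E'
from h import *
from bench import camera,get_obs
from scipy.optimize import least_squares
np.set_printoptions(precision=4,suppress=True)
def held(box):
    S=camera("scene");o=get_obs();w,x,y,z=o["eef_rot"];M=R.from_quat([x,y,z,w]).as_matrix();t=o["eef_pos"]
    yt=M[:,1]; sg=np.sign(yt@(S["eye"]-t)); O=t+sg*.009*yt
    bx,by,bw,bh=box; im=cv2.cvtColor(S["frame"][by:by+bh,bx:bx+bw],cv2.COLOR_RGB2HSV)
    m=cv2.inRange(im,(45,70,30),(90,255,200))
    cs,_=cv2.findContours(m,cv2.RETR_EXTERNAL,cv2.CHAIN_APPROX_NONE); k=max(cs,key=cv2.contourArea); k=cv2.convexHull(k)[:,0]+[bx,by]
    P=[]
    for px in k:
        d=ray(S,px); p=S["eye"]+d*((O-S["eye"])@yt)/(d@yt); P.append([(p-t)@M[:,0],(p-t)@M[:,2]])
    P=np.array(P)
    f=lambda c:np.hypot(P[:,0]-c[0],P[:,1]-c[1])-c[2]
    s=least_squares(f,[0,.01,.034],loss="soft_l1",f_scale=.001)
    print("extent tool x",P[:,0].min(),P[:,0].max(),"z",P[:,1].min(),P[:,1].max())
    print("circle c(tool x,z), r",s.x,"rms",np.sqrt(np.mean(f(s.x)**2)))
    c=t+s.x[0]*M[:,0]+s.x[1]*M[:,2]; print("disc centre world",c)
    return c
if __name__=="__main__": held((310,180,70,60))
E
python3 held.py
```

```text
extent tool x 0.029550920678613708 0.029550920678613708 z 0.0019792863218157522 0.0019792863218157522
circle c(tool x,z), r [-0.0016  0.0104  0.0323] rms 6.29488926262578e-10
disc centre world [ 0.4558 -0.0777  0.1838]
```

```bash
python3 - <<'E'
from bench import camera
import cv2
f=camera("scene")["frame"];h=cv2.cvtColor(f,cv2.COLOR_RGB2HSV)
for p in ((335,205),(348,217),(360,208),(340,200)): print(p,f[p[1],p[0]],h[p[1],p[0]])
E
sed -i 's/(45,70,30),(90,255,200)/(40,45,25),(95,255,200)/' held.py; python3 held.py
```

```text
(335, 205) [ 96 107  74] [ 40  79 107]
(348, 217) [103 112  78] [ 38  77 112]
(360, 208) [81 70 56] [17 79 81]
(340, 200) [89 85 65] [25 69 89]
extent tool x 0.014999431313080685 0.03225972543777357 z -0.011091172284340135 0.025381120019552308
circle c(tool x,z), r [0.0254 0.0076 0.0123] rms 0.004052943287996528
disc centre world [ 0.4506 -0.051   0.1863]
```

Run:
```python
import cv2,numpy as np
w=cv2.imread("pics/w9.png")[170:360,220:340]
w=np.clip(w.astype(float)*2.5,0,255).astype(np.uint8)
cv2.imwrite("pics/w9z.png",cv2.resize(w,None,fx=3,fy=3,interpolation=0))
```

```text
(no output)
```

View pics/w9z.png

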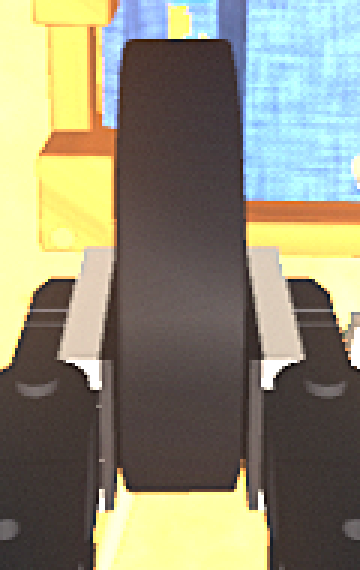

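```bash
cat > wr.py <<'E'
from h import *
from bench import camera,get_obs
np.set_printoptions(precision=4,suppress=True)
def wr(r1,r2,col=280):
    W=camera("wrist");o=get_obs();w,x,y,z=o["eef_rot"];M=R.from_quat([x,y,z,w]).as_matrix();t=o["eef_pos"]
    e=M.T@(W["eye"]-t); print("cam in tool",e)
    d=[]
    for r in(r1,r2):
        v=(M.T@ray(W,(col,r)));d.append(v[[0,2]]/np.linalg.norm(v[[0,2]]))
    h=np.arccos(d[0]@d[1])/2; b=d[0]+d[1];b/=np.linalg.norm(b)
    c=e[[0,2]]+b*.038/np.sin(h); print("disc centre tool x,z",c)
    C=t+c[0]*M[:,0]+c[1]*M[:,2]; print("world",C,"lowest z",C[2]-.038)
    return c
if __name__=="__main__":
    import sys; wr(float(sys.argv[1]),float(sys.argv[2]))
E
python3 wr.py 183.3 333.3
```

```text
cam in tool [ 0.0731 -0.0008 -0.1439]
disc centre tool x,z [0.0008 0.0124]
world [ 0.4548 -0.0751  0.181 ] lowest z 0.14303184748721712
```

Run:
```python
from h import *;import pickle
np.set_printoptions(precision=4,suppress=True)
T,S=pickle.load(open("cams.pkl","rb"))
for a,b in(((525,157),(485,118)),((617,178),(528,155)),((571,167.5),(506.5,136.5))):
    a=np.array([(a[0]-390)/6+155,a[1]/6+195])-.4;b=np.array([(b[0]-360)/4+160,b[1]/4+130])-.4
    print(tri(T,a,S,b),onz(T,a,.022),onz(S,b,.022))
# corner-by-corner triangulation
t2=(np.array([[468,62],[722,116],[688,274],[432,224]])-[390,0])/6+[155,195]-.4
s2=(np.array([[487,72],[608,180],[508,240],[402,128]])-[360,0])/4+[160,130]-.4
Q=[]
for a,b in zip(t2,s2): p,e=tri(T,a,S,b);print(p,e);Q.append(p)
print(np.mean(Q,0))
```

```text
(array([0.4651, 0.3693, 0.0229]), np.float64(0.0007071328321359476)) [0.4649 0.3699 0.022 ] [0.4659 0.3698 0.022 ]
(array([0.4567, 0.3264, 0.0248]), np.float64(0.00460667525121327)) [0.4553 0.3287 0.022 ] [0.4598 0.3267 0.022 ]
(array([0.4609, 0.3479, 0.0237]), np.float64(0.00276320159066056)) [0.4601 0.3493 0.022 ] [0.4628 0.3481 0.022 ]
[0.5049 0.4023 0.0127] 0.010043759517848055
[0.4837 0.2848 0.0078] 0.0004020323134786239
[0.413  0.3005 0.0041] 6.176838282364145e-05
[0.4359 0.4153 0.0083] 0.0006152615277766306
[0.4594 0.3507 0.0082]
```

Request:
drive_tool:
  deltas:
    - [[0,0.02,0.001],-0.04]
    - [[0,0.03,0.001],-0.04]
    - [[0,0.04,0.001],-0.04]
    - [[0,0.045,0.001],-0.04]
    - [[0,0.045,0.001],-0.04]
    - [[0,0.045,0.001],-0.04]
    - [[0,0.045,0.001],-0.04]
    - [[0,0.045,0.001],-0.04]
    - [[0,0.045,0],-0.04]
    - [[0,0.03,0],-0.02]

```text
time_s: 11.7
eef_pos: [0.448, 0.3241, 0.1898]
eef_rot: [-0.025, 0.783, 0.622, -0.011]
wrist_force: [0.0, -0.0, -2.3]
opening: 0.2
```

```bash
python3 st.py
```

```text
t 11.7 tcp [0.448  0.3241 0.1898] yaw_y -13.06440117848423 z [-0.0488  0.0261 -0.9985] rel pocket mm [ -37.9649 -399.7932  189.8214] F [ 0.0413 -0.0263 -2.2747] op 0.19999067155237832 q6 0.6024031243839534
```

Request:
drive_tool:
  deltas:
    - [[0.006,0.012,0],0.01]
    - [[0.005,0.008,0],0.005]
    - [[0,0,0],0]
    - [[0,0,0],0]

```text
time_s: 12.1
eef_pos: [0.4559, 0.3478, 0.1845]
eef_rot: [-0.027, 0.776, 0.63, -0.015]
wrist_force: [-0.3, -0.7, -2.1]
opening: 0.197
```

```bash
python3 st.py;python3 - <<'E'
from bench import camera
import cv2
w=camera("wrist")["frame"][:,:,::-1];cv2.imwrite("pics/w10.png",w)
s=camera("scene")["frame"][:,:,::-1];cv2.imwrite("pics/s10.png",cv2.resize(s[80:220,130:270],None,fx=4,fy=4,interpolation=2))
E
```

```text
t 12.1 tcp [0.4559 0.3478 0.1845] yaw_y -11.898768784427933 z [-0.0574  0.0219 -0.9981] rel pocket mm [ -49.8461 -421.7663  184.4896] F [-0.2537 -0.6967 -2.0973] op 0.19662010351887912 q6 0.6154286595054157
```

View pics/w10.png

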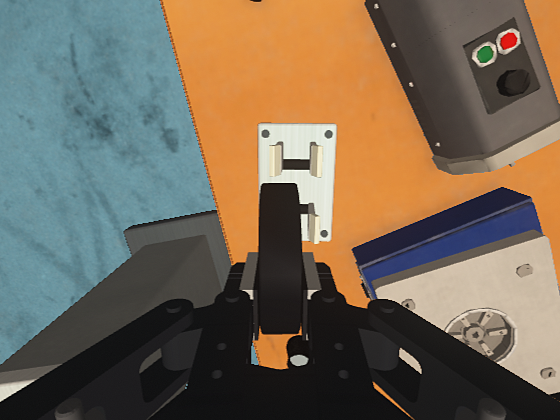

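View pics/s10.png

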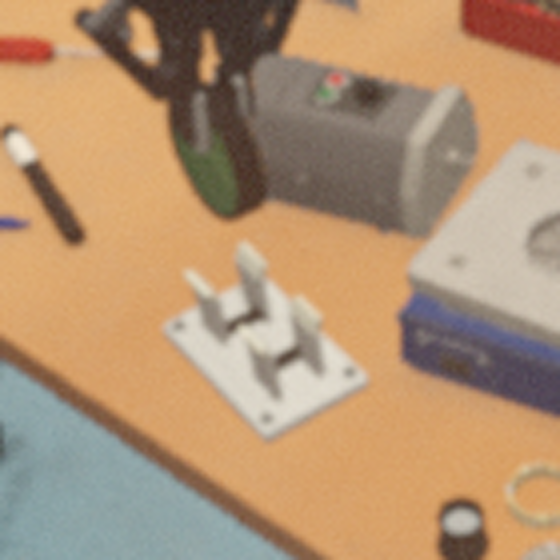

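```bash
python3 wr.py 183.3 333.3
python3 - <<'E'
import cv2
w=cv2.imread("pics/w10.png")[115:250,245:350]
cv2.imwrite("pics/w10z.png",cv2.resize(w,None,fx=4.4,fy=4.4,interpolation=2))
E
```

```text
cam in tool [ 0.0728 -0.0008 -0.1436]
disc centre tool x,z [0.0005 0.0128]
world [0.4556 0.3483 0.1724] lowest z 0.13440356328776998
```

View pics/w10z.png

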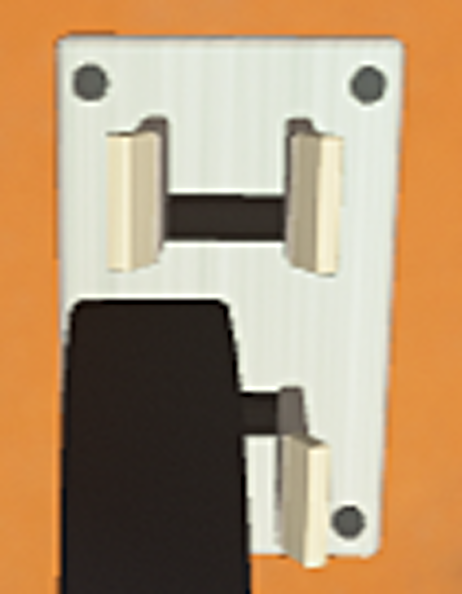

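```bash
cat > stand.py <<'E'
from h import *
from bench import camera,get_obs
np.set_printoptions(precision=4,suppress=True)
W=camera("wrist")
g=lambda a,z:onz(W,np.array(a)/4.4+[245,115]-.4,z)
TL,TR,BR=g((58,38),.01),g((404,40),.01),g((380,556),.01)
a,b,c=g((90,82),.01),g((368,84),.01),g((348,521),.01)
print("sides",np.linalg.norm(TL-TR),np.linalg.norm(TR-BR),"centre",(TL+BR)/2, "screw centre",(a+c)/2)
for u,v in((TR,BR),(b,c)): d=u-v;print("slot deg",np.degrees(np.arctan2(d[1],d[0])))
for u,v in((TL,TR),(a,b)): d=u-v;print("x deg",np.degrees(np.arctan2(d[1],d[0])))
L=[g((107,133),.058),g((108,270),.058)];Rr=[g((343,135),.058),g((337,275),.058)];B=[g((327,440),.058),g((323,567),.058)]
for p in L+Rr+B: print(p)
d=Rr[0]-B[1];print("lip line deg",np.degrees(np.arctan2(d[1],d[0])),"lip width",np.linalg.norm(L[0]-Rr[0]),np.linalg.norm(L[1]-Rr[1]), "length",np.linalg.norm(d), "centre by lips",(L[0]+B[1])/2)
E
python3 stand.py
```

```text
sides 0.07469215547417148 0.11857363099772164 centre [0.4621 0.3516 0.01  ] screw centre [0.4615 0.3514 0.01  ]
slot deg 77.9689612354052
slot deg 77.63840164252947
x deg 167.7185526140431
x deg 167.7362802589989
[0.4492 0.3985 0.058 ]
[0.4438 0.3731 0.058 ]
[0.4923 0.3892 0.058 ]
[0.4867 0.3634 0.058 ]
[0.479  0.3313 0.058 ]
[0.4735 0.3049 0.058 ]
lip line deg 77.3575633337916 lip width 0.04409576700768422 0.043960428409555656 length 0.08631282119675925 centre by lips [0.4614 0.3517 0.058 ]
```

Request:
drive_tool:
  deltas:
    - [[0.004,0.002,-0.02],-0.006]
    - [[0.004,0.002,-0.02],0]
    - [[0.0,0,-0.01],0]

```text
time_s: 12.6
eef_pos: [0.467, 0.3507, 0.1377]
eef_rot: [-0.026, 0.78, 0.626, -0.011]
wrist_force: [0.0, -0.2, -1.9]
opening: 0.198
```

```bash
cat > fin.py <<'E'
from st import *
o=get_obs();w,x,y,z=o["eef_rot"];M=R.from_quat([x,y,z,w]).as_matrix();t=o["eef_pos"]
a=np.radians(-12.3);j=np.array([np.cos(a),np.sin(a),0]);sl=np.array([-np.sin(a),np.cos(a),0])
C=np.array([.4615,.3515,0])
D=t+.0005*M[:,0]+.0126*M[:,2]
print("disc centre",D,"bottom",D[2]-.038,"slot-coord err mm: along",1e3*(D-C)@sl,"across centre",1e3*(D-C)@j)
for s in (-.038,0,.038): 
    p=D+s*M[:,2]; print("  z",p[2],"across",1e3*(p-C)@j)
print("tilt deg",np.degrees(M[:,2]@j),"yaw err",np.degrees(np.arctan2(M[1,1],M[0,1]))+12.3)
E
python3 fin.py
```

```text
t 12.6 tcp [0.467  0.3507 0.1377] yaw_y -12.464569335361949 z [-0.0493  0.026  -0.9984] rel pocket mm [ -61.2509 -422.7107  137.6673] F [ 0.0144 -0.202  -1.9394] op 0.1975678846447813 q6 0.6175673423905177
disc centre [0.4665 0.3515 0.1251] bottom 0.08709429402312305 slot-coord err mm: along 1.0483667801057575 across centre 4.8838795002414415
  z 0.16303524165877767 across 6.924207897894278
  z 0.12509429402312305 across 4.8838795002414415
  z 0.08715334638746844 across 2.8435511025886053
tilt deg -3.0763738422683695 yaw err -0.16456933536194818
```

Request:
drive_tool:
  deltas:
    - [[-0.003,0,-0.008],0]
    - [[0,0,0],0]

```text
time_s: 12.8
eef_pos: [0.4629, 0.3494, 0.1281]
eef_rot: [-0.026, 0.78, 0.625, -0.012]
wrist_force: [0.7, -0.7, -1.8]
opening: 0.198
```

```bash
python3 fin.py;python3 - <<'E'
from bench import camera
import cv2
w=camera("wrist")["frame"][:,:,::-1];cv2.imwrite("pics/w11.png",w)
E
```

```text
t 12.8 tcp [0.4629 0.3494 0.1281] yaw_y -12.53612725167173 z [-0.0519  0.0249 -0.9983] rel pocket mm [ -56.9923 -422.1947  128.1157] F [ 0.6709 -0.6992 -1.8229] op 0.1975032973121907 q6 0.6187726873573841
disc centre [0.4624 0.3502 0.1155] bottom 0.07754306003242428 slot-coord err mm: along -1.052844412874144 across centre 1.1042889101487086
  z 0.1534801549829574 across 3.2309619898970214
  z 0.11554306003242429 across 1.1042889101487086
  z 0.07760596508189119 across -1.022384169599604
tilt deg -3.206562944043855 yaw err -0.23612725167172854
```

View pics/w11.png

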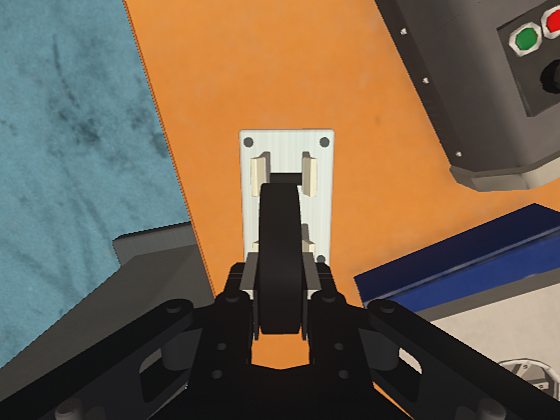

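Request:
drive_tool:
  deltas:
    - [[0,0.001,-0.012],0]
    - [[0,0,-0.012],0]
    - [[0,0,-0.008],0]

```text
time_s: 13.15
eef_pos: [0.4654, 0.3517, 0.098]
eef_rot: [-0.025, 0.78, 0.625, -0.009]
wrist_force: [0.7, 0.6, -2.7]
opening: 0.201
```

```bash
python3 fin.py;python3 - <<'E'
from bench import camera
import cv2
w=camera("wrist")["frame"][:,:,::-1];cv2.imwrite("pics/w12.png",w)
s=camera("scene")["frame"][:,:,::-1];cv2.imwrite("pics/s12.png",cv2.resize(s[80:220,130:270],None,fx=4,fy=4,interpolation=2))
E
```

```text
t 13.15 tcp [0.4654 0.3517 0.098 ] yaw_y -12.513165416521096 z [-0.0448  0.028  -0.9986] rel pocket mm [ -59.8733 -423.9674   98.0203] F [ 0.6887  0.6279 -2.6976] op 0.20145060825979852 q6 0.6171249738882066
disc centre [0.465  0.3525 0.0854] bottom 0.04744665986748762 slot-coord err mm: along 1.7302949559077034 across centre 3.1849504549864185
  z 0.12339361632501795 across 5.075004059115128
  z 0.08544665986748762 across 3.1849504549864185
  z 0.04749970340995728 across 1.2948968508577088
tilt deg -2.8497919623701304 yaw err -0.213165416521095
```

View pics/w12.png

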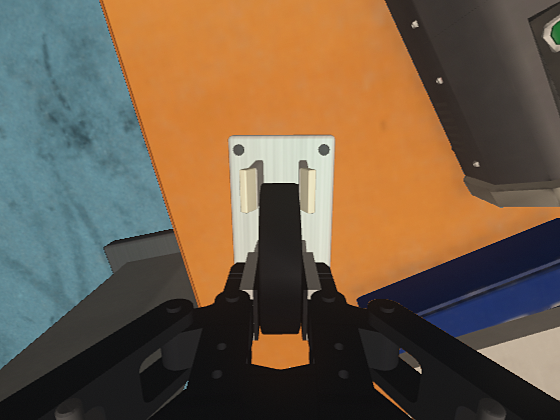

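View pics/s12.png

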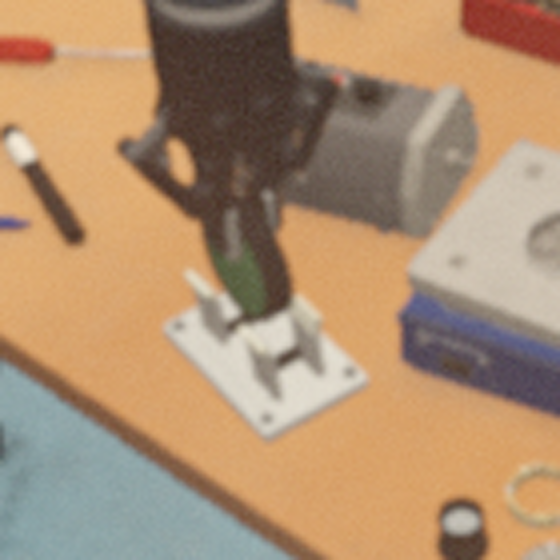

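Request:
drive_tool:
  deltas:
    - [[-0.002,-0.001,-0.004],0]
    - [[-0.001,-0.0005,-0.006],0]

```text
time_s: 13.45
eef_pos: [0.462, 0.35, 0.0874]
eef_rot: [-0.025, 0.78, 0.625, -0.009]
wrist_force: [0.2, -0.1, -2.3]
opening: 0.194
```

```bash
python3 fin.py
```

```text
t 13.45 tcp [0.462  0.35   0.0874] yaw_y -12.510794899814783 z [-0.046   0.0274 -0.9986] rel pocket mm [ -56.2572 -422.9429   87.3584] F [ 0.2422 -0.0791 -2.3111] op 0.19429405359842458 q6 0.6157489406665176
disc centre [0.4616 0.3509 0.0748] bottom 0.03678489962826031 slot-coord err mm: along -0.5889148509741124 across centre 0.20725649443690383
  z 0.11273041928002406 across 2.135804413905832
  z 0.0747848996282603 across 0.20725649443690383
  z 0.03683937997649655 across -1.7212914250320246
tilt deg -2.907833062481726 yaw err -0.2107948998147826
```

Centred; no side force. Continue down.

Request:
drive_tool:
  deltas:
    - [[0,0,-0.006],0]
    - [[0,0,-0.005],0]

```text
time_s: 13.65
eef_pos: [0.462, 0.35, 0.0756]
eef_rot: [-0.025, 0.78, 0.625, -0.009]
wrist_force: [-0.9, 0.1, -1.8]
opening: 0.203
```

```bash
python3 fin.py
```

```text
t 13.65 tcp [0.462  0.35   0.0756] yaw_y -12.506041798130742 z [-0.0456  0.0276 -0.9986] rel pocket mm [ -56.2036 -422.9552   75.6023] F [-0.8905  0.1321 -1.7547] op 0.20302012468965067 q6 0.6144914352148233
disc centre [0.4615 0.3509 0.063 ] bottom 0.02502878271575549 slot-coord err mm: along -0.5942787215559527 across centre 0.1573777574232512
  z 0.10097481229866331 across 2.072407769365229
  z 0.06302878271575549 across 0.1573777574232512
  z 0.025082753132847656 across -1.7576522545187268
tilt deg -2.8874509822411616 yaw err -0.20604179813074097
```

Request:
drive_tool:
  deltas:
    - [[0.0005,0.0005,-0.003],0]
    - [[0,0,-0.002],0]

```text
time_s: 13.85
eef_pos: [0.4622, 0.3504, 0.0695]
eef_rot: [-0.025, 0.78, 0.625, -0.01]
wrist_force: [-0.2, 0.5, -2.7]
opening: 0.204
```

Request:
drive_tool:
  deltas:
    - [[0,0,-0.0015],0]

```text
time_s: 13.95
eef_pos: [0.4622, 0.3504, 0.0678]
eef_rot: [-0.025, 0.78, 0.625, -0.01]
wrist_force: [0.5, -0.5, 0.5]
opening: 0.195
```

Request:
drive_tool:
  deltas:
    - [[0,0,-0.001],0]

```text
time_s: 14.05
eef_pos: [0.4624, 0.3504, 0.0674]
eef_rot: [-0.025, 0.78, 0.626, -0.01]
wrist_force: [-4.0, -2.9, 10.0]
opening: 0.198
```

```bash
python3 fin.py
```

```text
t 14.05 tcp [0.4624 0.3504 0.0674] yaw_y -12.500963581310254 z [-0.0465  0.027  -0.9986] rel pocket mm [ -56.6946 -423.2657   67.4365] F [-4.0336 -2.8577  9.9667] op 0.19836781075467844 q6 0.6141063369535216
disc centre [0.4619 0.3513 0.0549] bottom 0.01686288609751243 slot-coord err mm: along -0.13136163919544624 across centre 0.48576686427238713
  z 0.0928079293895635 across 2.429767470081571
  z 0.05486288609751243 across 0.48576686427238713
  z 0.01691784280546136 across -1.458233741536797
tilt deg -2.931132370624791 yaw err -0.20096358131025305
```

Request:
drive_tool:
  deltas:
    - [[0,0,0.0005],0]
    - [[0,0,0],0]
    - [[0,0,0.0005],0]
  gripper: 0.32

```text
time_s: 14.35
eef_pos: [0.4636, 0.351, 0.0697]
eef_rot: [-0.025, 0.78, 0.626, -0.008]
wrist_force: [-0.1, 0.6, -0.1]
opening: 0.322
```

```bash
python3 fin.py;python3 - <<'E'
from bench import camera
import cv2
w=camera("wrist")["frame"][:,:,::-1];cv2.imwrite("pics/w13.png",w)
s=camera("scene")["frame"][:,:,::-1];cv2.imwrite("pics/s13.png",cv2.resize(s[80:220,130:270],None,fx=4,fy=4,interpolation=2))
E
```

```text
t 14.35 tcp [0.4636 0.351  0.0697] yaw_y -12.499065997632448 z [-0.0439  0.0283 -0.9986] rel pocket mm [ -57.9046 -423.625    69.6969] F [-0.0988  0.5671 -0.1347] op 0.3224514071246323 q6 0.614200806003586
disc centre [0.4631 0.3518 0.0571] bottom 0.019123147919327656 slot-coord err mm: along 0.6791846076599252 across centre 1.4995762681281066
  z 0.0950712144577026 across 3.3597008265846124
  z 0.057123147919327655 across 1.4995762681281066
  z 0.01917508138095271 across -0.36054829032839886
tilt deg -2.8046654360050844 yaw err -0.19906599763244692
```

View pics/w13.png

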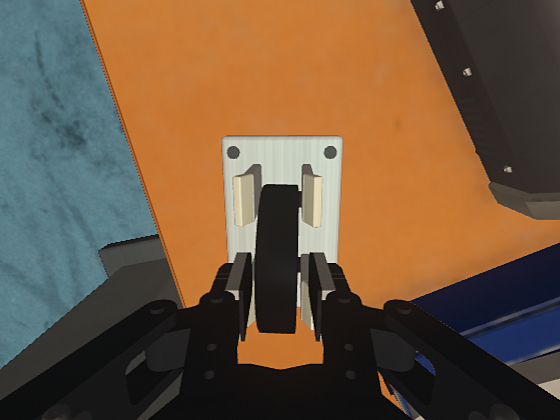

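View pics/s13.png

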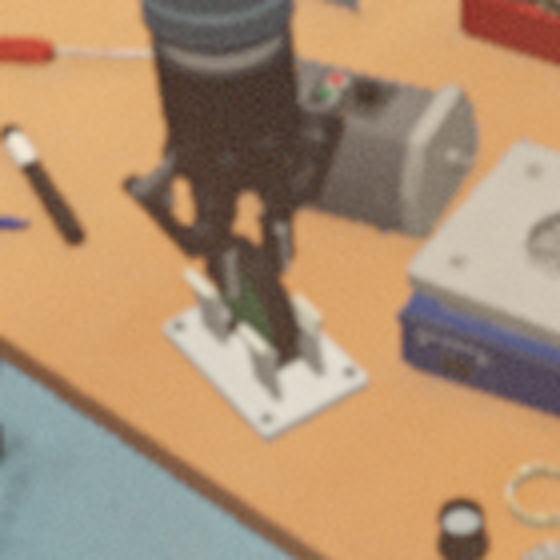

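Request:
drive_tool:
  deltas:
    - [[0,0,0.001],0]
    - [[0,0,0.001],0]
    - [[0,0,0.01],0]
    - [[0,0,0.02],0]
    - [[0,0,0.03],0]
    - [[0,0,0.03],0]
    - [[0,0,0.03],0]
    - [[0,0,0],0]
  gripper: 0.55

```text
time_s: 15.25
eef_pos: [0.4625, 0.3506, 0.199]
eef_rot: [-0.025, 0.78, 0.625, -0.009]
wrist_force: [0.6, 0.5, 0.8]
opening: 0.553
```

```bash
python3 st.py;python3 - <<'E'
from bench import camera
import cv2
w=camera("wrist")["frame"][:,:,::-1];cv2.imwrite("pics/w14.png",w)
s=camera("scene")["frame"][:,:,::-1];cv2.imwrite("pics/s14.png",s[:, :]);cv2.imwrite("pics/s14z.png",cv2.resize(s[80:220,130:270],None,fx=4,fy=4,interpolation=2))
E
```

```text
t 15.25 tcp [0.4625 0.3506 0.199 ] yaw_y -12.505621356125003 z [-0.0445  0.0281 -0.9986] rel pocket mm [ -56.7616 -423.3789  199.0075] F [0.6489 0.4848 0.7809] op 0.5530369550196479 q6 0.6266124988025931
```

View pics/w14.png

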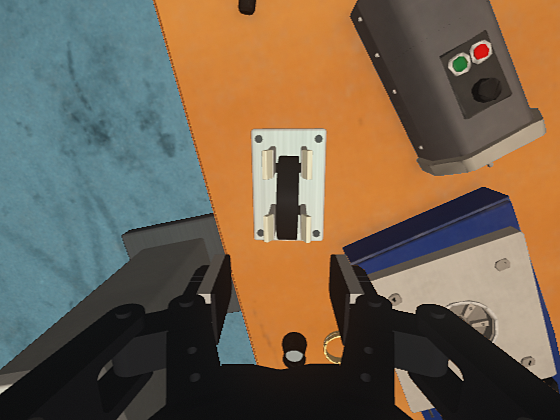

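View pics/s14z.png

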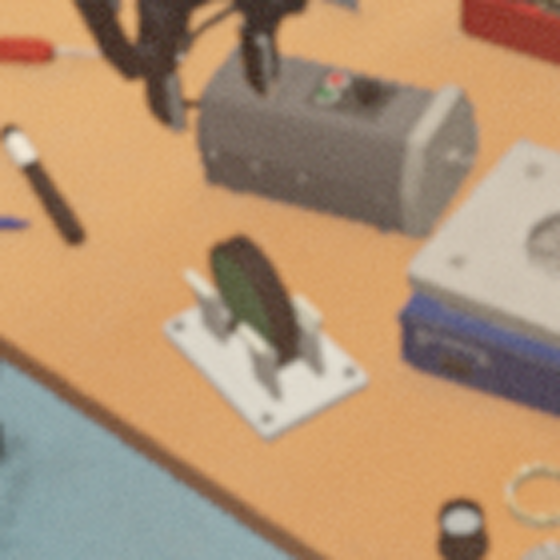

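View pics/s14.png

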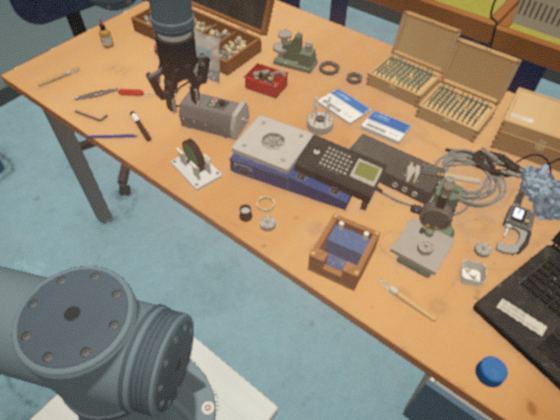

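```bash
python3 -c "
from bench import hand_in;print(hand_in())"
```

```text
the job is handed in; nothing more can be done
None
```

The optical flat is standing on edge on the two rubber bars in the stand's slot, and I handed the job in at about 15 s of the 61 s.

**What I did:**
- I pressed the disc at the scoop with closed fingers. It stayed leaning at about 60°.
- I straddled the raised edge, nudged the disc upright against the shelf edge and gripped it across its thickness.
- I lifted it out, carried it to the stand and lowered it until the force showed contact, a rise of about 12 N. The disc centre was then at 54.9 mm, against the 55 mm expected.
- I opened the gripper and retreated upward.

**Last checks:** The wrist and scene pictures show the disc upright between the cheeks, the gripper clear and the loupe, steel disc, brass ring and brush apparently where they were. I judged those by eye and did not re-measure them. The final wrist force read under 1 N per axis, which is noise.

**What disagreed:**
- The description says the scoop faces the robot's right, but the images showed it facing the robot, at −170°. I went by the images and everything fitted.
- Two measurements failed. The first fit of the leaning angle used a freely fitted radius, and the scene-camera fit of the held disc did not work. I used the wrist-camera geometry instead.
- The tool leaned about 3° from vertical through accumulated drift, so the disc went in at that slight lean and righted itself on release.

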